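# Sort out the mixed-up pan lids and put the garlic away

### The job

The three steel prep pans have been closed with one another's lids, and a garlic bulb is left on the chopping board. Put the garlic into the oblong pan, and close every pan with the lid of its own shape, seated all the way down on the rim; use the board or another free spot to lay a lid aside. Leave the pans standing about where they are, and do not knock over the two sauce bottles.

Things in the scene. Friction and masses are not known exactly. Their poses are not given: they have to be found in the camera images.
- round_pan: Loose steel pan, 0.8 kg, round, mouth 122 mm across inside, 136 mm over the rim. Origin: centre of the underside, z up. 70 mm high, floor 3 mm thick, rim 7 mm wide. Two limes, fixed in it, lie low on its floor. At the start the square lid lies on it.
- square_pan: Loose steel pan, 0.8 kg, square with rounded corners, mouth 110 x 110 mm inside, 124 mm over the rim, sides along x and y. Origin: centre of the underside, z up. 70 mm high, floor 3 mm thick, rim 7 mm wide. A sweet potato, fixed in it, lies low on its floor. At the start the oblong lid lies on it.
- oblong_pan: Loose steel pan, 0.8 kg, oblong with rounded corners, mouth 150 mm (along x) by 85 mm (y) inside, 164 x 99 mm over the rim; floor about 138 x 73 mm. Origin: centre of the underside, z up. 70 mm high, floor 3 mm thick, rim 7 mm wide. Empty. At the start the round lid lies on it. The garlic goes in here; there is room for open fingers when they close along x.
- round_lid: Round steel lid, 136 mm across. Origin: centre of the flange's underside, z up. Plug below it 12 mm deep, 112 mm across. Round black knob 28 mm across, 16 to 42 mm above the origin: grip at 30 mm. Home, it is 70 mm above its pan's origin. At first it lies on the oblong pan, too big to go in. 0.13 to 0.25 kg.
- square_lid: Square steel lid, 124 x 124 mm, sides along x and y. Origin: centre of the flange's underside, z up. Plug below it 12 mm deep, 100 mm square. Black bar handle 70 long (x), 14 wide (y), 21 to 41 mm up: grip across y at 30 mm. Home, it is 70 mm above its pan's origin. At first it lies on the round pan, too big to go in. 0.13 to 0.25 kg.
- oblong_lid: Oblong steel lid, 164 mm (x) by 99 mm (y). Origin: centre of the flange's underside, z up. Plug below it 12 mm deep, 140 x 75 mm. Black bar handle 70 long (x), 14 wide (y), 21 to 41 mm up: grip across y at 30 mm. Home, it is 70 mm above its pan's origin. At first it lies on the square pan, too big to go in. 0.13 to 0.25 kg.
- garlic: Garlic bulb, about 51 mm across and 51 mm high, widest near mid-height (grip it 25 to 28 mm up), 25 g, standing on the near end of the board. Origin at the centre of its underside.
- chopping_board: Fixed wooden board, 300 mm (x) by 190 mm (y) by 18 mm thick, on the table to the right. Origin at the centre of its underside; top 18 mm above it. Its far half (x from -20 to +140 mm) is clear: a lid can be laid down there on its plug (foot of the plug 12 mm below the lid's origin).
- soy_bottle: Sauce bottle with a yellow cap, 58 mm across, 207 mm high, standing at the far left. Origin at the centre of its underside. Not to be knocked over.
- fish_sauce: Slimmer sauce bottle with a yellow cap, 47 mm across, 188 mm high, standing at the far left. Origin at the centre of its underside. Not to be knocked over.
Mind the look-alikes: they are no part of the job. What is shaped like the garlic but green is not meant.

How it is judged:
By the outcome, as a careful person would: the job done as asked, in the order asked, and still so for the second after the job is handed in, with the robot touching nothing.
It also fails if it takes over 106 s, if anything falls off the work surface, if the arm or the gripper's body presses on something with over 40 N, if the wrist force passes 120 N, or if a joint passes its speed limit or range.

### The arm

A 6-joint arm with a two-finger parallel gripper is mounted at the origin on the work surface; the furniture and walls round the work are solid. World frame = base frame: x ahead of the robot, y to its left, z up, the work surface at z = 0. Lengths are in m, angles in rad, forces in N, time in s.
With the tool pointing down it reaches from about 0.4 to 0.825 m from the base axis. Payload 7 kg.
Tool frame: the origin (TCP) lies at the very end of the fingers, on their centre line; the grasp point (between the pads) lies 19 mm behind it (robot.grip_depth is the distance from the TCP to the grasp point, in m); z points along the fingers, y is the line along which they close (so a half turn about z gives the same grasp; the last joint's range is limited). The gripper opens to 88 mm and grips with 3 to 60 N. Pads are 19 mm wide; open, the fingers measure 130 mm over their backs; the gripper's body (78 mm by 193 mm) begins 47 mm behind the grasp point.
Start: joints at [-0.961, 0.359, 0.012, 0, -1.224, -0.288], TCP at [0.213, -0.64, 0.227] pointing down, gripper open.
Joint ranges: [-3.07, 3.07], [-1.43, 2.12], [-1.02, 1.25], [-3.03, 1.67], [-3.05, -0], [-3.03, 3.03]. Speed limits (rad/s): [2.39, 2.39, 3.01, 3.14, 3.14, 3.14].

### API

Orientations are given as a unit quaternion [x, y, z, w].
In Python, from station import robot gives the robot as it stands. The module is installed in compiled form; this text tells all that it offers.
- The arm moves only by the tool send_rows, never from a script. Its argument "rows" is one flat list of numbers, 6 for each row, row after row: the shift along the world's x, y, z in units of 40 mm (1.0 is 40 mm), then the turn, a rotation vector about the world's x, y, z in units of 5 degrees (1.0 is 5 degrees). A call has 1 to 5 rows; each row shifts and turns the commanded pose from where the row before left it; what a row does not reach is not made up. A row lasts 1/8 s, in which the tool goes at most 62.5 mm and 10.7 degrees, less where a joint would pass 70% of its speed; a pose out of reach is approached as far as the arm can. A call is refused whole if a number of a shift passes 1 or a number of a turn 1, either way. A call with a gripper value outside its range is refused whole. "fingers" is the opening, from 0 (shut) to 1 (fully open), set as the call begins (left out, the last holds). The fingers move at their own pace and stop on an object; "newtons" is the grip in N (left out, the last holds). Time passes only in rows, so rows that do not move let the fingers close. It gives the time, the measured TCP pose, the force, the opening and the grip force at its end, in the units of the state.
- robot.sense(): the state, without advancing time (a new reading comes with each control period).
- robot.grab_frame(name): name is "scene" or "top" or "wrist"; returns (picture, depth): 384x512x3 uint8, blue, green, red; 384x512 float32, m along the optical axis (not along the pixel's ray), 0 where there is no reading.
- robot.get_calibration(name): a dict with "camera_matrix" (3x3 intrinsics, pixels), "pose" (4x4, takes a point from camera to world coordinates). Camera axes: x right, y down, z forward; pixel columns grow to the right and rows downward; lengths in m; the calibration is good to about 2 mm. A picture is of the moment at which its call begins: read the wrist's pose just before it. get_calibration takes no time and is no camera call; for the wrist camera it gives the pose at the moment of the call.
- robot.sign_off(): hands the job in; it is judged then, once.
The state is a dict: "t": time; "joint_pos": joint angles; "qvel": joint speeds; "joint_torque": joint torques, N m; "ee_pos": TCP position; "eef_rot": TCP orientation; "wrist_force": force on the tool from outside, world axes, zero at the start; "wrist_torque": the same for the moment, N m; "opening": finger opening in m; "grip_force": force on a finger pad.
Only numpy, scipy, OpenCV 4.12 (cv2) and the standard library are available. Lean on these libraries where they do the work, as an engineer would, in place of code of your own. Each camera call takes 0.05 s, during which the arm holds its last target. There are 200 camera calls.

## Working session

There is one attempt and no reset: what is moved stays moved. The work goes in short steps, Python scripts to look and compute and a tool call to move; the robot and the scene stay as the last step left them, time stands still between calls to the robot, and variables do not carry over. Pictures are saved under pics/ and viewed, at most 14 in all, crops included, and the job is handed in when it is done.

Besides the shell and the picture viewer there is one more tool, called after "Call:" as a command line: name --argument value ..., lists and objects as JSON in quotes. send_rows: Moves the arm, as the interface text tells. Its arguments: {"type":"object","properties":{"rows":{"type":"array"},"fingers":{"type":"number"},"newtons":{"type":"number"}},"required":["rows"]}

```bash
mkdir -p pics; cat > h.py <<'E'
import numpy as np, cv2
from station import robot
def snap(n,f):
    c=robot.get_calibration(n); p,d=robot.grab_frame(n); cv2.imwrite(f'pics/{f}.png',p)
    np.savez(f'{f}.npz',p=p,d=d,K=c['camera_matrix'],T=c['pose']); return p,d,c
def cloud(f):
    z=np.load(f+'.npz'); d=z['d']; K=z['K']; T=z['T']
    v,u=np.mgrid[:d.shape[0],:d.shape[1]]
    P=np.stack([(u-K[0,2])*d/K[0,0],(v-K[1,2])*d/K[1,1],d],-1)@T[:3,:3].T+T[:3,3]
    P[d==0]=np.nan; return z['p'],P
E
python3 - <<'E'
from h import *
for n in('scene','top'): snap(n,n+'0')
s=robot.sense(); print(s['ee_pos'],s['eef_rot'],s['t'],robot.grip_depth)
a=cv2.imread('pics/top0.png');cv2.imwrite('pics/top0b.png',cv2.resize(a,(800,600)))
E
```

```text
[ 0.21332279 -0.63996056  0.22573012] [-1.60170351e-01  9.87089119e-01  7.03477664e-04 -1.86403295e-04] 0.1 0.0188
```

View pics/top0b.png

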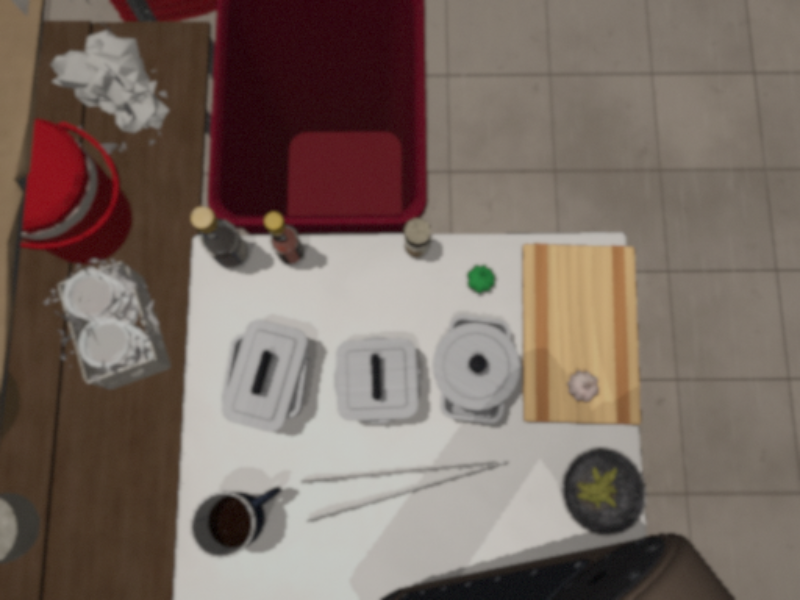

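View pics/scene0.png

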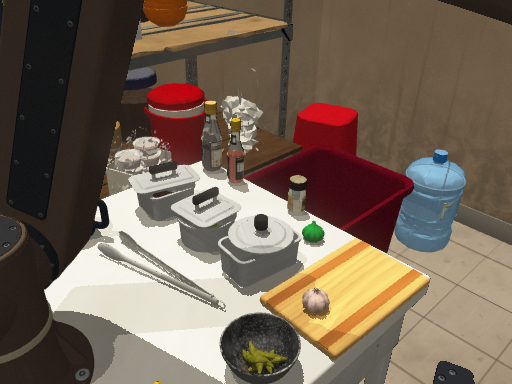

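The top view (x up, y left) shows the oblong lid at px (267,372), on the square pan. The square lid is at (377,380) on the round pan, and the round lid at (478,367) is on the oblong pan. The garlic is at (583,385) on the board. Next I measure these from depth.

```bash
python3 - <<'E'
from h import *
p,P=cloud('top0'); z=P[...,2]; g=p.max(2)
s=.64
def R(x0,x1,y0,y1): 
    m=np.zeros(z.shape,bool); m[int(y0*s):int(y1*s),int(x0*s):int(x1*s)]=1; return m&~np.isnan(z)
def rect(m,l):
    q=P[m][:,:2]
    r=cv2.minAreaRect((q*1000).astype(np.float32)); print(l,m.sum(),'mean',P[m].mean(0).round(4),'rect',np.round(r[0],1),np.round(r[1],1),round(r[2],1),'z',np.nanpercentile(z[m],[5,50,95]).round(4))
print('table',np.nanmedian(z[R(330,400,260,310)]),'board',np.nanmedian(z[R(555,605,260,350)]))
for l,b in(('obL/sqP',(215,325,305,440)),('sqL/rP',(325,430,325,435)),('rL/obP',(428,527,305,430))):
    m=R(*b)
    rect(m&(z>.064),l+' lid'); rect(m&(z>.064)&(g<70),l+' handle'); rect(m&(z>.03)&(z<.067),l+' pan')
    print(np.histogram(z[m],bins=np.arange(.0,.14,.006))[0])
rect(R(560,610,360,410)&(z>.028),'garlic'); rect(R(515,650,235,430)&(z>.012)&(z<.024),'board')
rect(R(463,500,260,295)&(z>.01),'green'); rect(R(400,435,215,260)&(z>.01),'pepper')
rect(R(185,250,205,270)&(z>.03),'soy');rect(R(260,305,205,265)&(z>.03),'fish')
E
python3 - <<'E'
import sys;sys.path.insert(0,'.')
import os;os.chdir('.')
from h import *
a=cv2.imread('pics/top0.png')[190:285,130:425];cv2.imwrite('pics/topc.png',cv2.resize(a,None,fx=2.7,fy=2.7,interpolation=2))
E
```

```text
table 0.0018521176325199118 board 0.017989433337529448
obL/sqP lid 3001 mean [0.4771 0.2696 0.087 ] rect [479.  272.4] [125.3 169.3] 81.6 z [0.0699 0.0863 0.1191]
obL/sqP handle 161 mean [0.4772 0.2676 0.1205] rect [477.5 268.5] [12.1 62.9] 74.6 z [0.1098 0.1218 0.1263]
obL/sqP pan 80 mean [0.5034 0.3058 0.0593] rect [481.7 270.8] [134.9  79.5] 71.8 z [0.0448 0.0619 0.0669]
[2167  151    9   11    2    0    4    5    6   20   27  223   54  486
 1809  219    0    3    8   51  124   10    0]
sqL/rP lid 2681 mean [0.4688 0.0967 0.0879] rect [471.1  96.6] [132.8 134.3] 0.7 z [0.0797 0.0863 0.1203]
sqL/rP handle 140 mean [0.4701 0.096  0.1221] rect [470.3  96.3] [63.9 11.9] 1.8 z [0.1181 0.1222 0.1264]
sqL/rP pan 6 mean [0.4749 0.0733 0.0659] rect [470.2  68. ] [ 67.1 131.8] 86.8 z [0.065  0.0659 0.0667]
[1395   82    0    0    0    0    0    0    0    0    4   82   32  478
 1708  203    0    0    0   34  127   13    0]
rL/obP lid 2764 mean [ 0.4881 -0.0566  0.0859] rect [487.9 -56.8] [135.  164.5] 82.3 z [0.0696 0.0861 0.0926]
rL/obP handle 93 mean [ 0.4876 -0.0553  0.1235] rect [487.6 -
[... 183 characters left out ...]
   9    6   14   15   19   38  246   65  467
 1654  196    0    3    9    5   80   22    0]
garlic 304 mean [ 0.46   -0.2281  0.0514] rect [ 461.3 -230.3] [46.9 48.2] 35.1 z [0.0394 0.0514 0.0616]
board 7984 mean [ 0.5522 -0.2363  0.018 ] rect [ 553.3 -237.3] [190.1 299.9] 87.8 z [0.014  0.018  0.0219]
green 277 mean [ 0.6406 -0.0735  0.033 ] rect [644.7 -73.4] [52.4 49.4] 23.9 z [0.0214 0.0335 0.0439]
pepper 375 mean [0.6975 0.0317 0.079 ] rect [703.6  31.5] [42.9 43.5] 50.5 z [0.0232 0.0937 0.099 ]
soy 822 mean [0.6829 0.3364 0.1343] rect [688.1 339.2] [47.5 57.5] 45.3 z [0.0436 0.1319 0.2089]
fish 504 mean [0.6844 0.2399 0.1205] rect [689.1 242.5] [38.  46.4] 27.6 z [0.0413 0.1137 0.1893]
```

View pics/topc.png

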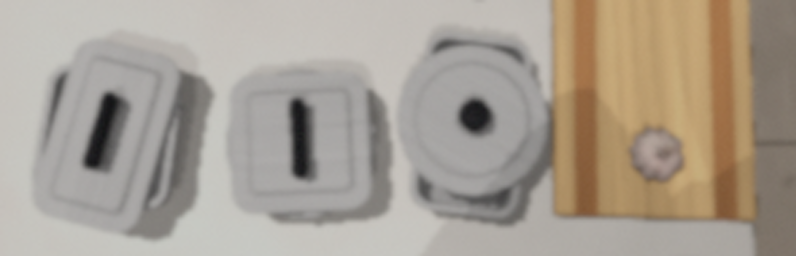

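The heights agree with the sizes given (lid flange top at 0.086 m, handle tops at 0.123 m). I'll move to above the round knob first, turning the fingers to close along the oblong pan's length.

Call:
send_rows --rows '[0.457,0.975,0,0,0,0.861,0.457,0.975,0,0,0,0.861,0.457,0.975,0,0,0,0.861,0.457,0.975,0,0,0,0.861,0.457,0.975,0,0,0,0.861]' --fingers 1 --newtons 30

```text
t: 0.72
ee_pos: [0.3051, -0.4439, 0.2263]
eef_rot: [-0.343, 0.939, 0.0, -0.0]
wrist_force: [-0.0, -0.0, 1.1]
opening: 0.0879
grip_force: 0.0
```

Call:
send_rows --rows '[0.457,0.975,0,0,0,0.861,0.457,0.975,0,0,0,0.861,0.457,0.975,0,0,0,0.861,0.457,0.975,0,0,0,0.861,0.457,0.975,0,0,0,0.861]'

```text
t: 1.35
ee_pos: [0.3965, -0.2489, 0.2265]
eef_rot: [-0.512, 0.859, 0.0, 0.0]
wrist_force: [1.0, 0.6, 0.6]
opening: 0.0877
grip_force: 0.0
```

Call:
send_rows --rows '[0.457,0.975,-0.3,0,0,0.861,0.457,0.975,-0.3,0,0,0.861,0.457,0.975,-0.3,0,0,0.861,0.457,0.975,-0.3,0,0,0.861,0.457,0.975,-0.3,0,0,0.861]'

```text
t: 1.98
ee_pos: [0.4879, -0.0539, 0.1661]
eef_rot: [-0.664, 0.748, 0.0, -0.0]
wrist_force: [0.6, -0.2, -0.3]
opening: 0.0876
grip_force: 0.0
```

Call:
send_rows --rows '[0,-0.03,-0.7,0,0,0,0,0,-0.7,0,0,0,0,0,-0.4,0,0,0,0,0,0,0,0,0]'

```text
t: 2.48
ee_pos: [0.4865, -0.0567, 0.0933]
eef_rot: [-0.663, 0.749, 0.001, -0.001]
wrist_force: [0.2, -0.3, 0.1]
opening: 0.0878
grip_force: 0.0
```

Call:
send_rows --rows '[0,0,0,0,0,0,0,0,0,0,0,0,0,0,0,0,0,0,0,0,0,0,0,0,0,0,0,0,0,0]' --fingers 0

```text
t: 3.1
ee_pos: [0.4877, -0.0566, 0.0947]
eef_rot: [-0.663, 0.749, -0.0, 0.0]
wrist_force: [-0.4, 0.4, -0.3]
opening: 0.0431
grip_force: 0.0
```

Call:
send_rows --rows '[0,0,0.4,0,0,0,0,0,0.6,0,0,0,0,0,0.5,0,0,0,0,0,0,0,0,0]'

```text
t: 3.6
ee_pos: [0.4885, -0.0563, 0.1557]
eef_rot: [-0.663, 0.749, -0.001, 0.001]
wrist_force: [-0.3, 0.2, -1.6]
opening: 0.0251
grip_force: 30.0
```

The fingers were still closing as the lift began, so I'm checking the grip.

```bash
python3 - <<'E'
from h import *
p,d,c=snap('scene','s1'); cv2.imwrite('pics/s1c.png',cv2.resize(p[130:330,150:400],None,fx=3,fy=3))
s=robot.sense();print(s['opening'],s['grip_force'],s['wrist_force'],s['ee_pos'])
E
```

```text
0.025007614153707742 29.958506226539612 [ 0.72369845 -0.15818185 -1.42270955] [ 0.48766873 -0.05640293  0.15454564]
```

View pics/s1c.png

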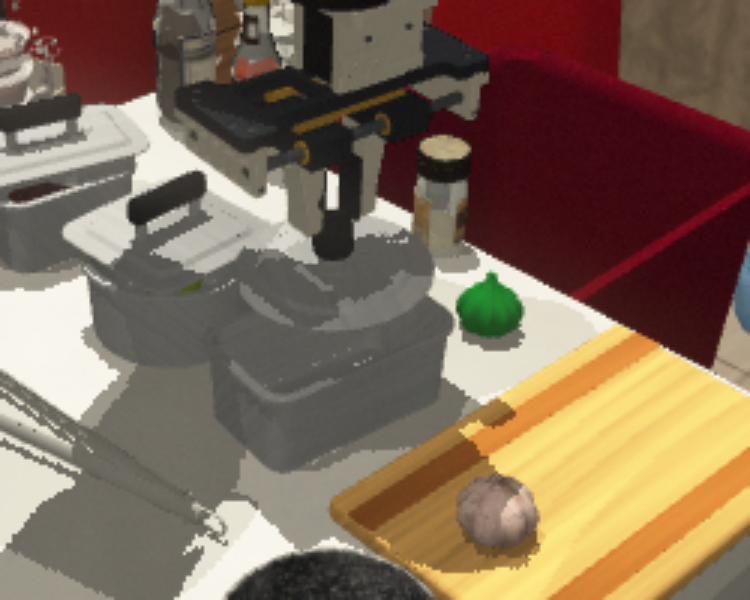

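It is held near the top of the knob (lid at about px (340,275)). I'll measure how low it hangs and whether it tilts.

```bash
python3 - <<'E'
from h import *
for n in('top','scene'):
    snap(n,n+'2'); p,P=cloud(n+'2')
    q=P[(abs(P[...,0]-.4877)<.075)&(abs(P[...,1]+.0564)<.075)&(P[...,2]>.085)&(P[...,2]<.145)]
    rr=np.hypot(q[:,0]-.4877,q[:,1]+.0564); q=q[(rr>.03)&(rr<.072)]
    print(len(q),np.histogram(q[:,2],bins=np.arange(.085,.15,.005)))
    if len(q)>50:
        for k in range(4):
            A=np.c_[q[:,:2]-[.4877,-.0564],np.ones(len(q))]; x=np.linalg.lstsq(A,q[:,2],rcond=None)[0]; r=A@x-q[:,2]; q=q[abs(r)<2.5*r.std()+.001]
        print(x,r.std(),q[:,:2].min(0),q[:,:2].max(0))
E
```

```text
304 (array([  0,   0,   0,   0,   2, 103, 182,  17,   0,   0,   0,   0]), array([0.085, 0.09 , 0.095, 0.1  , 0.105, 0.11 , 0.115, 0.12 , 0.125,
       0.13 , 0.135, 0.14 , 0.145]))
[ 0.05813309 -0.00374025  0.11841805] 0.00242748146386633 [ 0.43118586 -0.12234583] [0.47944185 0.00229373]
1555 (array([  0,   0,   7,  17,   5, 469, 840, 217,   0,   0,   0,   0]), array([0.085, 0.09 , 0.095, 0.1  , 0.105, 0.11 , 0.115, 0.12 , 0.125,
       0.13 , 0.135, 0.14 , 0.145]))
[ 0.06498832 -0.00188079  0.11710379] 0.0017974671833842816 [ 0.42199331 -0.1275409 ] [0.55593179 0.00837888]
```

It is only held by the tip: the lid hangs 30 mm low. I'll set it back on the pan and regrip properly.

Call:
send_rows --rows '[0,0,-0.3,0,0,0,0,0,-0.3,0,0,0,0,0,-0.18,0,0,0,0,0,0,0,0,0,0,0,0,0,0,0]'

```text
t: 4.38
ee_pos: [0.4873, -0.0566, 0.123]
eef_rot: [-0.663, 0.749, 0.0, -0.0]
wrist_force: [-0.7, -0.2, -0.1]
opening: 0.0251
grip_force: 29.9
```

Call:
send_rows --rows '[0,0,0,0,0,0,0,0,0,0,0,0,0,0,0,0,0,0,0,0,0,0,0,0,0,0,0,0,0,0]' --fingers 0.7

```text
t: 5.0
ee_pos: [0.4877, -0.0565, 0.1234]
eef_rot: [-0.663, 0.749, -0.0, 0.0]
wrist_force: [0.1, -0.2, -0.6]
opening: 0.0611
grip_force: 0.0
```

Call:
send_rows --rows '[0,0,-0.3,0,0,0,0,0,-0.3,0,0,0,0,0,-0.15,0,0,0,0,0,0,0,0,0]'

```text
t: 5.5
ee_pos: [0.4872, -0.0567, 0.0926]
eef_rot: [-0.663, 0.749, 0.0, -0.001]
wrist_force: [-0.5, -1.1, -0.6]
opening: 0.0614
grip_force: 0.0
```

Call:
send_rows --rows '[0,0,0,0,0,0,0,0,0,0,0,0,0,0,0,0,0,0,0,0,0,0,0,0,0,0,0,0,0,0]' --fingers 0

```text
t: 6.12
ee_pos: [0.488, -0.0565, 0.0936]
eef_rot: [-0.663, 0.749, -0.0, 0.0]
wrist_force: [0.2, -0.2, 2.2]
opening: 0.0275
grip_force: 30.0
```

Call:
send_rows --rows '[0,0,0,0,0,0,0,0,0,0,0,0,0,0,0,0,0,0,0,0,0,0,0,0,0,0,0,0,0,0]'

```text
t: 6.75
ee_pos: [0.4879, -0.0565, 0.0936]
eef_rot: [-0.663, 0.749, -0.0, 0.0]
wrist_force: [-0.3, 0.4, 5.0]
opening: 0.0273
grip_force: 30.0
```

Call:
send_rows --rows '[0,0,0.5,0,0,0,0,0,0.7,0,0,0,0,0,0.3,0,0,0,0,0,0,0,0,0]'

```text
t: 7.25
ee_pos: [0.4875, -0.0564, 0.1533]
eef_rot: [-0.663, 0.749, 0.0, 0.0]
wrist_force: [0.6, 0.1, -2.2]
opening: 0.0274
grip_force: 30.0
```

Call:
send_rows --rows '[0.63,-0.9,0,0,0,0,0.63,-0.9,0,0,0,0,0.63,-0.9,0,0,0,0,0.63,-0.9,0,0,0,0,0.63,-0.9,0,0,0,0]'

```text
t: 7.88
ee_pos: [0.6135, -0.2376, 0.1511]
eef_rot: [-0.663, 0.749, 0.001, -0.001]
wrist_force: [0.8, 1.0, -1.1]
opening: 0.0273
grip_force: 30.0
```

Call:
send_rows --rows '[0,0,-0.8,0,0,0,0,0,-0.8,0,0,0,0,0,-0.7,0,0,0,0,0,-0.3,0,0,0,0,0,-0.12,0,0,0]'

```text
t: 8.5
ee_pos: [0.6131, -0.2364, 0.0433]
eef_rot: [-0.663, 0.749, 0.001, -0.001]
wrist_force: [0.2, -0.2, -1.4]
opening: 0.0276
grip_force: 30.0
```

Call:
send_rows --rows '[0,0,0,0,0,0,0,0,0,0,0,0]'

```text
t: 8.75
ee_pos: [0.6144, -0.2366, 0.0457]
eef_rot: [-0.663, 0.749, -0.001, 0.001]
wrist_force: [0.5, -0.1, -0.8]
opening: 0.0274
grip_force: 30.0
```

Call:
send_rows --rows '[0,0,0,0,0,0,0,0,0,0,0,0,0,0,0,0,0,0,0,0,0,0,0,0,0,0,0,0,0,0]' --fingers 0.85

```text
t: 9.38
ee_pos: [0.6137, -0.2365, 0.0446]
eef_rot: [-0.663, 0.749, -0.0, -0.0]
wrist_force: [-0.1, -0.5, -0.6]
opening: 0.0712
grip_force: 0.0
```

Call:
send_rows --rows '[0,0,0.7,0,0,0,0,0,0.9,0,0,0,0,0,0.6,0,0,0,0,0,0,0,0,0]'

```text
t: 9.88
ee_pos: [0.6151, -0.2368, 0.1351]
eef_rot: [-0.663, 0.749, -0.002, 0.001]
wrist_force: [0.4, 0.7, 0.3]
opening: 0.0745
grip_force: 0.0
```

Call:
send_rows --rows '[-0.8,0.04,0,0,0,0,-0.8,0.04,0,0,0,0,-0.8,0.04,0,0,0,0,-0.8,0.04,0,0,0,0,-0.65,0.02,0,0,0,0]'

```text
t: 10.5
ee_pos: [0.4579, -0.2291, 0.1318]
eef_rot: [-0.663, 0.749, 0.001, -0.0]
wrist_force: [0.7, -0.7, -0.3]
opening: 0.0743
grip_force: 0.0
```

```bash
python3 - <<'E'
from h import *
snap('top','t3'); p,P=cloud('t3'); z=P[...,2]; x,y=P[...,0],P[...,1]
# oblong pan rim
m=(abs(x-.488)<.1)&(abs(y+.057)<.065)&(z>.063)&(z<.078)
r=cv2.minAreaRect((P[m][:,:2]*1000).astype(np.float32));print('obpan',m.sum(),r)
m=(abs(x-.613)<.08)&(abs(y+.237)<.08)&(z>.024)
print('rlid',P[m].mean(0),np.percentile(z[m],[5,50,95]),cv2.minAreaRect((P[m][:,:2]*1000).astype(np.float32)))
print(robot.sense()['ee_pos'])
snap('wrist','w3')
E
```

```text
obpan 57 ((444.7833251953125, -5.846796035766602), (63.27035903930664, 8.388554573059082), 2.387899875640869)
rlid [ 0.64757972 -0.2404036   0.0362353 ] [0.02941407 0.03454417 0.06859164] ((651.7245483398438, -238.01626586914062), (132.9656219482422, 76.5217056274414), 89.40929412841797)
[ 0.454823   -0.2288      0.13167271]
```

View pics/w3.png

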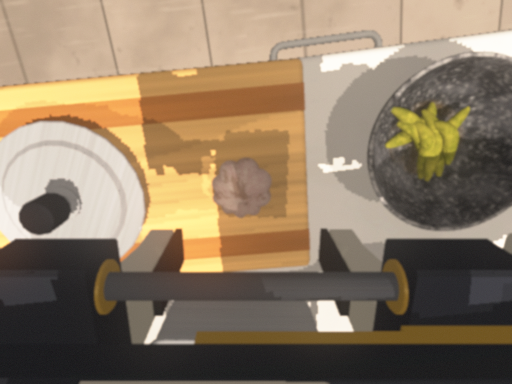

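The round lid lies flat on the board (flange top at 0.034 m) and the garlic is at px (241,187), between the fingers in x. I'll cross-check its position with the wrist depth.

```bash
python3 - <<'E'
from h import *
p,P=cloud('w3'); x,y,z=P[...,0],P[...,1],P[...,2]
m=(abs(x-.46)<.045)&(abs(y+.23)<.045)&(z>.03)
for lo in(.03,.04): 
    k=m&(z>lo);print(k.sum(),P[k].mean(0),cv2.minAreaRect((P[k][:,:2]*1000).astype(np.float32)),z[k].max(), P[k].min(0),P[k].max(0))
print(robot.sense()['ee_pos'])
E
```

```text
42454 [ 0.46593127 -0.25335208  0.20831365] ((461.37457275390625, -236.41604614257812), (57.524715423583984, 101.16329956054688), 77.59696960449219) 0.24173056181396038 [ 0.41500042 -0.274058    0.03052601] [ 0.50499904 -0.20816888  0.24173056]
42320 [ 0.465951   -0.25336632  0.20885427] ((461.37457275390625, -236.41604614257812), (57.524715423583984, 101.16329956054688), 77.59696960449219) 0.24173056181396038 [ 0.41500042 -0.274058    0.04000767] [ 0.50499904 -0.20816888  0.24173056]
[ 0.45671159 -0.22903533  0.13199518]
```

Call:
send_rows --rows '[0.08,-0.02,-0.8,0,0,0,0,0,-0.8,0,0,0,0,0,-0.7,0,0,0,0,0,-0.37,0,0,0,0,0,0,0,0,0]'

```text
t: 11.22
ee_pos: [0.4623, -0.2301, 0.0247]
eef_rot: [-0.663, 0.749, 0.001, -0.001]
wrist_force: [1.5, -0.3, 1.3]
opening: 0.0745
grip_force: 0.0
```

Call:
send_rows --rows '[0,0,0,0,0,0,0,0,0,0,0,0,0,0,0,0,0,0,0,0,0,0,0,0,0,0,0,0,0,0]' --fingers 0 --newtons 8

```text
t: 11.85
ee_pos: [0.4632, -0.2302, 0.0264]
eef_rot: [-0.663, 0.749, -0.0, 0.0]
wrist_force: [-0.7, 0.7, 6.4]
opening: 0.0478
grip_force: 8.0
```

Call:
send_rows --rows '[0,0,0,0,0,0,0,0,0,0,0,0,0,0,0.2,0,0,0]'

```text
t: 12.22
ee_pos: [0.4625, -0.2301, 0.0337]
eef_rot: [-0.663, 0.749, 0.0, -0.0]
wrist_force: [0.1, -0.4, 0.0]
opening: 0.0481
grip_force: 8.0
```

Garlic gripped. I'll lift and re-measure the open oblong pan from the top.

Call:
send_rows --rows '[0,0,0.9,0,0,0,0,0,0.9,0,0,0,0,0,0.9,0,0,0,0,0,0.2,0,0,0]'

```text
t: 12.72
ee_pos: [0.4642, -0.2304, 0.1526]
eef_rot: [-0.663, 0.749, -0.002, 0.001]
wrist_force: [-0.3, -0.1, -1.0]
opening: 0.0481
grip_force: 8.0
```

```bash
python3 - <<'E'
from h import *
for n in('top','scene'):
    snap(n,n+'4'); p,P=cloud(n+'4'); x,y,z=P[...,0],P[...,1],P[...,2]
    m=(abs(x-.488)<.1)&(y>-.125)&(y<.012)&(z>.062)&(z<.079)
    print(m.sum(),cv2.minAreaRect((P[m][:,:2]*1000).astype(np.float32)),np.median(z[m]),P[m].min(0),P[m].max(0))
a=cv2.imread('pics/top4.png')[180:300,100:430];cv2.imwrite('pics/t4c.png',cv2.resize(a,None,fx=2.4,fy=2.4,interpolation=2))
s=robot.sense();print(s['ee_pos'],s['opening'])
E
```

```text
65 ((449.8267517089844, -6.695432662963867), (73.46159362792969, 9.947183609008789), 3.228595018386841) 0.06960505265652728 [ 0.41325843 -0.01344972  0.06510256] [ 0.48666801 -0.00197441  0.07599888]
595 ((476.57000732421875, -58.05046844482422), (102.1673812866211, 143.80494689941406), 81.90464782714844) 0.06796391085063269 [ 0.40241395 -0.1154469   0.06203172] [ 5.54926119e-01 -2.80945534e-04  7.20613482e-02]
[ 0.46317868 -0.23014651  0.15071342] 0.04829501864667246
```

View pics/t4c.png

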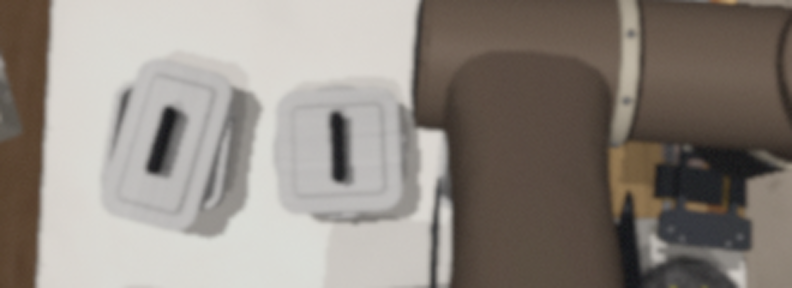

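The arm hides the oblong pan in the top view, and the other two pans are unmoved. The scene view agrees with y ≈ -0.058, so the earlier pan measurement stands.

Call:
send_rows --rows '[0.12,0.87,0,0,0,0,0.12,0.87,0,0,0,0,0.12,0.87,0,0,0,0,0.12,0.87,0,0,0,0,0.14,0.85,0,0,0,0]'

```text
t: 13.45
ee_pos: [0.4867, -0.0559, 0.1483]
eef_rot: [-0.663, 0.749, 0.001, -0.001]
wrist_force: [0.6, 0.3, -0.4]
opening: 0.0483
grip_force: 8.0
```

Call:
send_rows --rows '[0,0,-0.9,0,0,0,0,0,-0.8,0,0,0,0,0,-0.8,0,0,0,0,0,-0.6,0,0,0,0,0,-0.32,0,0,0]'

```text
t: 14.08
ee_pos: [0.4859, -0.0574, 0.0107]
eef_rot: [-0.663, 0.749, 0.001, -0.002]
wrist_force: [-5.9, 0.6, 11.5]
opening: 0.0484
grip_force: 8.0
```

Call:
send_rows --rows '[0,0,0,0,0,0]'

```text
t: 14.2
ee_pos: [0.4868, -0.0572, 0.0119]
eef_rot: [-0.663, 0.749, 0.001, -0.001]
wrist_force: [0.1, 0.6, -0.7]
opening: 0.0482
grip_force: 8.0
```

Call:
send_rows --rows '[0,0,0,0,0,0,0,0,0,0,0,0,0,0,0,0,0,0]' --fingers 0.72

```text
t: 14.58
ee_pos: [0.488, -0.0568, 0.0136]
eef_rot: [-0.663, 0.749, -0.0, 0.001]
wrist_force: [-0.1, 1.1, -0.4]
opening: 0.0624
grip_force: 0.0
```

Call:
send_rows --rows '[0,0,0.8,0,0,0,0,0,1,0,0,0,0,0,0.9,0,0,1,0,0,0.7,0,0,1,0,0,0.5,0,0,1]'

```text
t: 15.2
ee_pos: [0.488, -0.0569, 0.1709]
eef_rot: [0.756, -0.655, 0.001, -0.001]
wrist_force: [0.6, -0.4, -0.5]
opening: 0.063
grip_force: 0.0
```

Call:
send_rows --rows '[0,0.81,0,0,0,1,0,0.81,0,0,0,1,0,0.81,0,0,0,1,0,0.81,0,0,0,1,0,0.81,0,0,0,1]'

```text
t: 15.82
ee_pos: [0.4875, 0.1061, 0.1694]
eef_rot: [0.88, -0.476, 0.0, -0.0]
wrist_force: [-0.1, 0.5, 0.6]
opening: 0.0635
grip_force: 0.0
```

Call:
send_rows --rows '[-0.05,0.81,0,0,0,1,-0.05,0.81,0,0,0,1,-0.05,0.81,0,0,0,1,-0.05,0.81,0,0,0,1,-0.05,0.81,0,0,0,1]'

```text
t: 16.45
ee_pos: [0.4774, 0.2681, 0.1694]
eef_rot: [0.962, -0.274, 0.0, -0.0]
wrist_force: [0.6, -0.2, 0.3]
opening: 0.0631
grip_force: 0.0
```

Call:
send_rows --rows '[0,0,-0.3,0,0,1,0,0,-0.2,0,0,1,0,0,0,0,0,1,0,0,0,0,0,0.3,0,0,0,0,0,0]'

```text
t: 17.08
ee_pos: [0.4777, 0.2671, 0.1493]
eef_rot: [0.991, -0.135, 0.0, -0.0]
wrist_force: [-0.4, -0.2, -0.1]
opening: 0.0632
grip_force: 0.0
```

```bash
python3 - <<'E'
from h import *
s=robot.sense();print(s['ee_pos'],s['eef_rot'],s['t'])
snap('top','t5');snap('wrist','w5')
p,P=cloud('t5'); x,y,z=P[...,0],P[...,1],P[...,2]
m=(abs(x-.488)<.11)&(y>-.125)&(y<.012)&(z>.062)&(z<.079)
print('obpan',m.sum(),cv2.minAreaRect((P[m][:,:2]*1000).astype(np.float32)),np.median(z[m]),P[m].min(0),P[m].max(0))
m=(abs(x-.488)<.06)&(abs(y+.057)<.035)&(z>.025)&(z<.06);print('garlic',m.sum(),P[m].mean(0),z[m].max())
p,P=cloud('w5'); x,y,z=P[...,0],P[...,1],P[...,2]
m=(abs(x-.477)<.07)&(abs(y-.268)<.06)&(z>.112)&(z<.13)&(p.max(2)<70)
q=P[m][:,:2]; print('handle',m.sum(),cv2.minAreaRect((q*1000).astype(np.float32)),z[m].mean(),q.mean(0))
a=cv2.imread('pics/t5.png');b=cv2.imread('pics/w5.png');a=a[190:290,130:430]
cv2.imwrite('pics/c5.png',np.vstack([cv2.resize(a,(690,230)),cv2.resize(b,(690,360))[:, :]]))
E
```

```text
[0.47771298 0.26711502 0.14927655] [ 9.90796103e-01 -1.35362476e-01  1.48909495e-04 -2.46885452e-04] 17.075
obpan 588 ((487.5067443847656, -57.66920471191406), (99.11407470703125, 164.12059020996094), 82.31277465820312) 0.07011617639296752 [ 0.40329057 -0.11480251  0.06201547] [ 0.57168224 -0.00134244  0.07740047]
garlic 282 [ 0.48410734 -0.05855527  0.03715674] 0.056165955000445855
handle 2082 ((479.6040344238281, 269.818603515625), (13.381439208984375, 68.16273498535156), 74.62442016601562) 0.1211407731246969 [0.48264698 0.26865173]
```

View pics/c5.png

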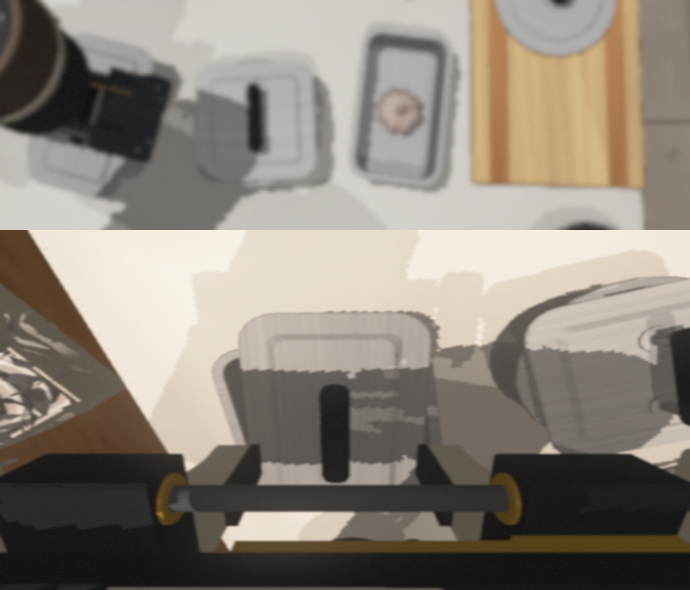

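The garlic sits in the oblong pan at px (400,110), and the pan measures 164x99 mm at (0.4875,-0.0577) with yaw -7.7°. The oblong lid's handle, 68x13 mm, is at (0.4796,0.2698) with yaw -15.4°, so I'll grip that now.

Call:
send_rows --rows '[0.05,0.06,-0.5,0,0,0,0,0,-0.5,0,0,0,0,0,-0.4,0,0,0,0,0,0,0,0,0]'

```text
t: 17.68
ee_pos: [0.4791, 0.2688, 0.0918]
eef_rot: [0.991, -0.135, -0.001, 0.001]
wrist_force: [0.5, -1.5, 0.1]
opening: 0.0632
grip_force: 0.0
```

Call:
send_rows --rows '[0,0,0,0,0,0,0,0,0,0,0,0,0,0,0,0,0,0,0,0,0,0,0,0,0,0,0,0,0,0]' --fingers 0 --newtons 35

```text
t: 18.3
ee_pos: [0.4797, 0.2695, 0.0931]
eef_rot: [0.991, -0.135, 0.0, -0.0]
wrist_force: [-0.1, -0.3, -0.3]
opening: 0.0184
grip_force: 0.0
```

Call:
send_rows --rows '[0,0,0,0,0,0,0,0,0,0,0,0,0,0,0,0,0,0]'

```text
t: 18.68
ee_pos: [0.4796, 0.2693, 0.093]
eef_rot: [0.991, -0.135, -0.0, 0.0]
wrist_force: [-0.6, -1.0, 1.9]
opening: 0.0136
grip_force: 35.0
```

Call:
send_rows --rows '[0,0,0.4,0,0,0,0,0,0.8,0,0,0,0,0,0.6,0,0,0,0,0,0.25,0,0,0]'

```text
t: 19.18
ee_pos: [0.4803, 0.2701, 0.1772]
eef_rot: [0.991, -0.135, 0.001, -0.001]
wrist_force: [-0.2, 0.8, -2.0]
opening: 0.0134
grip_force: 35.0
```

Call:
send_rows --rows '[0.02,-0.82,0,0,0,0.3,0.02,-0.82,0,0,0,0.3,0.02,-0.82,0,0,0,0.3,0.02,-0.82,0,0,0,0.3,0.02,-0.82,0,0,0,0.34]'

```text
t: 19.8
ee_pos: [0.4832, 0.1043, 0.1747]
eef_rot: [0.998, -0.067, -0.0, 0.0]
wrist_force: [0.2, -0.2, -1.2]
opening: 0.0137
grip_force: 35.0
```

Call:
send_rows --rows '[0.02,-0.82,0,0,0,0,0.02,-0.82,0,0,0,0,0.02,-0.82,0,0,0,0,0.02,-0.82,0,0,0,0,0.02,-0.79,0,0,0,0]'

```text
t: 20.42
ee_pos: [0.4873, -0.0584, 0.1748]
eef_rot: [0.998, -0.068, -0.0, -0.0]
wrist_force: [0.2, 0.2, -1.6]
opening: 0.0134
grip_force: 35.0
```

```bash
python3 - <<'E'
from h import *
s=robot.sense();print(s['ee_pos'],s['eef_rot'],s['t'],s['opening'])
snap('top','t6');snap('wrist','w6')
p,P=cloud('t6'); x,y,z=P[...,0],P[...,1],P[...,2]
m=(abs(x-.477)<.11)&(abs(y-.27)<.11)&(z>.060)&(z<.079)
print('sqpan',m.sum(),cv2.minAreaRect((P[m][:,:2]*1000).astype(np.float32)),np.median(z[m]))
p,P=cloud('w6'); x,y,z=P[...,0],P[...,1],P[...,2]
m=(abs(x-.487)<.11)&(abs(y+.057)<.09)&(z>.159)&(z<.178); m[240:]=0
print('lid in hand',m.sum(),cv2.minAreaRect((P[m][:,:2]*1000).astype(np.float32)),np.median(z[m]))
a=cv2.imread('pics/t6.png');b=cv2.imread('pics/w6.png');a=a[190:290,130:430]
cv2.imwrite('pics/c6.png',np.vstack([cv2.resize(a,(690,230)),cv2.resize(b,(690,360))[:, :]]))
E
```

```text
[ 0.48725096 -0.05840412  0.17476298] [ 9.97687518e-01 -6.79672425e-02 -2.65716561e-04 -2.67530343e-05] 20.425 0.013363993908147154
sqpan 236 ((475.9202880859375, 322.208251953125), (128.33570861816406, 46.89053726196289), 12.312407493591309) 0.0699399454002948
lid in hand 24643 ((526.6786499023438, -64.66425323486328), (99.44172668457031, 81.8593978881836), 82.18675231933594) 0.1665062966519075
```

View pics/c6.png

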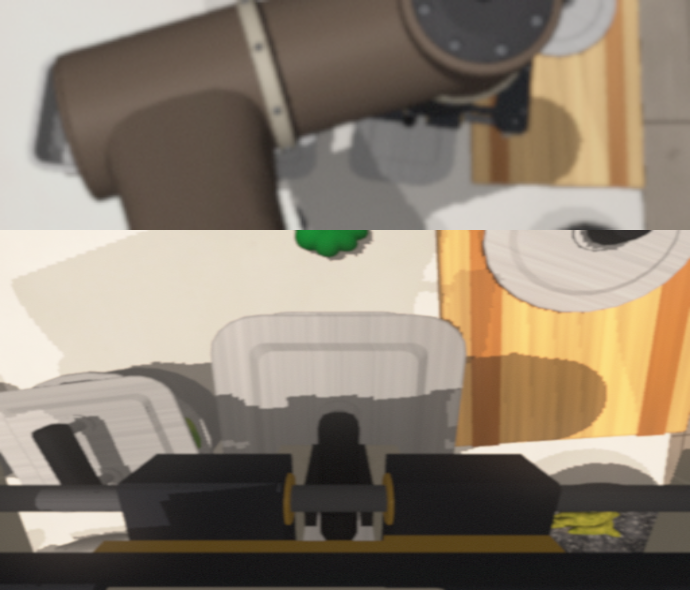

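The lid in hand measures centre (0.486,-0.059), yaw -7.8°, which matches the pan. I'll lower it.

Call:
send_rows --rows '[0.03,0.02,-0.6,0,0,0,0,0,-0.7,0,0,0,0,0,-0.5,0,0,0,0,0,-0.3,0,0,0,0,0,-0.15,0,0,0]'

```text
t: 21.15
ee_pos: [0.4888, -0.0564, 0.0845]
eef_rot: [0.998, -0.068, -0.0, 0.0]
wrist_force: [0.2, 0.3, -1.8]
opening: 0.0132
grip_force: 35.0
```

Call:
send_rows --rows '[0,0,-0.07,0,0,0,0,0,0,0,0,0]'

```text
t: 21.4
ee_pos: [0.4892, -0.0564, 0.0825]
eef_rot: [0.998, -0.068, 0.0, -0.0]
wrist_force: [0.2, 0.3, -0.3]
opening: 0.0138
grip_force: 35.0
```

Call:
send_rows --rows '[0,0,-0.03,0,0,0,0,0,0,0,0,0,0,0,0,0,0,0,0,0,0,0,0,0,0,0,0,0,0,0]' --fingers 0.7

```text
t: 22.02
ee_pos: [0.4889, -0.0565, 0.081]
eef_rot: [0.998, -0.068, 0.0, -0.0]
wrist_force: [-0.0, -0.0, 0.1]
opening: 0.0576
grip_force: 0.0
```

Call:
send_rows --rows '[0,0,0.6,0,0,0,0,0,0.8,0,0,0,0,0,0.4,0,0,0,0,0,0,0,0,0]'

```text
t: 22.52
ee_pos: [0.4897, -0.0563, 0.1541]
eef_rot: [0.998, -0.068, 0.001, -0.0]
wrist_force: [0.2, -0.6, -0.1]
opening: 0.0614
grip_force: 0.0
```

Call:
send_rows --rows '[-0.09,0.76,0,0,0,0.44,-0.1,0.77,0,0,0,0.44,-0.1,0.77,0,0,0,0.44,-0.1,0.77,0,0,0,0.44,-0.1,0.75,0,0,0,0.44]'

```text
t: 23.15
ee_pos: [0.4685, 0.097, 0.1519]
eef_rot: [1.0, 0.029, -0.001, 0.0]
wrist_force: [-0.1, 0.1, -0.1]
opening: 0.0613
grip_force: 0.0
```

```bash
python3 - <<'E'
from h import *
s=robot.sense();print(s['ee_pos'],s['eef_rot'],s['t'])
snap('top','t7');snap('wrist','w7');snap('scene','s7')
p,P=cloud('t7'); x,y,z=P[...,0],P[...,1],P[...,2]
m=(abs(x-.477)<.11)&(abs(y-.27)<.09)&(z>.062)&(z<.079)
print('sqpan',m.sum(),cv2.minAreaRect((P[m][:,:2]*1000).astype(np.float32)),np.median(z[m]))
m=(abs(x-.488)<.11)&(abs(y+.057)<.07)&(z>.06)&(z<.095)
print('oblid',m.sum(),cv2.minAreaRect((P[m][:,:2]*1000).astype(np.float32)),np.percentile(z[m],[5,50,95]))
p,P=cloud('w7'); x,y,z=P[...,0],P[...,1],P[...,2]
m=(abs(x-.470)<.07)&(abs(y-.096)<.06)&(z>.112)&(z<.13)&(p.max(2)<70)
q=P[m][:,:2]; print('handle',m.sum(),cv2.minAreaRect((q*1000).astype(np.float32)),z[m].mean(),q.min(0),q.max(0))
a=cv2.imread('pics/t7.png');b=cv2.imread('pics/w7.png');a=a[190:290,130:430]
cv2.imwrite('pics/c7.png',np.vstack([cv2.resize(a,(690,230)),cv2.resize(b,(690,360))[:, :]]))
E
```

```text
[0.46852682 0.09702455 0.15190538] [ 9.99590668e-01  2.86006019e-02 -6.49849642e-04  2.83696508e-04] 23.15
sqpan 109 ((531.5494995117188, 310.5198059082031), (26.470369338989258, 67.810791015625), 34.80424880981445) 0.06962797854173308
oblid 2498 ((488.0288391113281, -56.35668182373047), (102.02644348144531, 164.90721130371094), 82.35040283203125) [0.0695095  0.07406088 0.07853298]
handle 2076 ((471.2910461425781, 97.01863861083984), (69.22972869873047, 13.816627502441406), 1.5046117305755615) 0.1211371550184707 [0.43667841 0.08933919] [0.50592023 0.10449217]
```

View pics/c7.png

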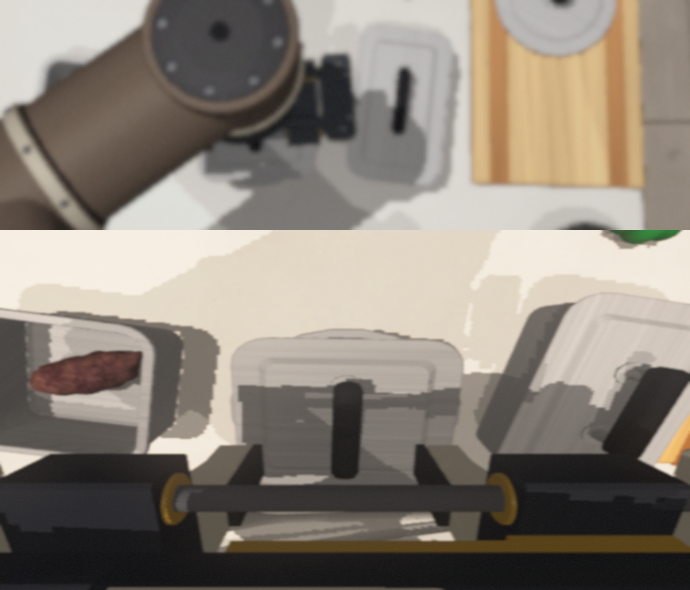

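The oblong lid is seated (flange top at 0.074 m, level). The square handle is at (0.4713,0.0970) with yaw 1.5°, so I grip it next.

Call:
send_rows --rows '[0.06,0,-0.5,0,0,-0.36,0,0,-0.5,0,0,0,0,0,-0.47,0,0,0,0,0,0,0,0,0]'

```text
t: 23.8
ee_pos: [0.4704, 0.0948, 0.0925]
eef_rot: [1.0, 0.012, -0.002, 0.001]
wrist_force: [-0.2, 0.6, 0.2]
opening: 0.0615
grip_force: 0.0
```

Call:
send_rows --rows '[0,0,0,0,0,0,0,0,0,0,0,0,0,0,0,0,0,0,0,0,0,0,0,0,0,0,0,0,0,0]' --fingers 0

```text
t: 24.42
ee_pos: [0.4717, 0.0963, 0.0943]
eef_rot: [1.0, 0.012, 0.0, -0.0]
wrist_force: [-0.6, -0.2, -0.6]
opening: 0.0169
grip_force: 0.0
```

Call:
send_rows --rows '[0,0,0,0,0,0,0,0,0,0,0,0,0,0,0,0,0,0]'

```text
t: 24.8
ee_pos: [0.4717, 0.0963, 0.0943]
eef_rot: [1.0, 0.012, 0.0, 0.0]
wrist_force: [-0.7, -0.0, 2.7]
opening: 0.0138
grip_force: 35.0
```

Call:
send_rows --rows '[0,0,0.4,0,0,0,0,0,0.8,0,0,0,0,0,0.6,0,0,0,0,0,0,0,0,0]'

```text
t: 25.3
ee_pos: [0.4725, 0.0968, 0.1676]
eef_rot: [1.0, 0.012, 0.001, -0.001]
wrist_force: [0.3, 0.1, -3.0]
opening: 0.0138
grip_force: 35.0
```

```bash
python3 - <<'E'
from h import *
s=robot.sense();print(s['ee_pos'],s['eef_rot'],s['t'],s['opening'])
snap('wrist','w8'); snap('scene','s8')
for f in('w8','s8','w7','s7'):
    p,P=cloud(f); x,y,z=P[...,0],P[...,1],P[...,2]
    m=(abs(x-.477)<.11)&(y>.175)&(y<.36)&(z>.063)&(z<.077)
    print(f,'sqpan',m.sum(),cv2.minAreaRect((P[m][:,:2]*1000).astype(np.float32)),np.median(z[m]))
E
```

```text
[0.47251877 0.09684316 0.1675753 ] [ 9.99922559e-01  1.23313813e-02  1.40346816e-03 -9.18426017e-04] 25.3 0.0138028845305035
w8 sqpan 3417 ((477.67889404296875, 262.2479553222656), (104.57614135742188, 124.43294525146484), 82.44050598144531) 0.06899099321350877
s8 sqpan 338 ((476.8971862792969, 270.158935546875), (128.78245544433594, 124.53712463378906), 80.32026672363281) 0.06773382066069844
w7 sqpan 3051 ((476.2735595703125, 255.75286865234375), (91.72200012207031, 125.54838562011719), 82.18123626708984) 0.06899560211540692
s7 sqpan 447 ((477.5741271972656, 270.08447265625), (127.88795471191406, 125.83175659179688), 83.27633666992188) 0.06772464128995448
```

Call:
send_rows --rows '[0,0.6,0,0,0,-0.6,0,0.6,0,0,0,-0.6,0,0.5,0,0,0,-0.62,0,0,0,0,0,0]'

```text
t: 25.9
ee_pos: [0.4711, 0.1648, 0.1648]
eef_rot: [0.998, -0.066, -0.001, 0.001]
wrist_force: [-0.5, -0.2, -1.6]
opening: 0.0138
grip_force: 35.0
```

```bash
python3 - <<'E'
from h import *
s=robot.sense();print(s['ee_pos'],s['eef_rot'],s['t'],s['opening'])
snap('wrist','w9'); snap('top','t9')
for f in('w9','t9'):
    p,P=cloud(f); x,y,z=P[...,0],P[...,1],P[...,2]
    m=(abs(x-.477)<.11)&(y>.175)&(y<.36)&(z>.064)&(z<.077)
    print(f,'sqpan',m.sum(),cv2.minAreaRect((P[m][:,:2]*1000).astype(np.float32)),np.median(z[m]))
    T=s['ee_pos']; m=(abs(x-T[0])<.11)&(abs(y-T[1])<.08)&(z>.152)&(z<.168)
    if f=='w9': m[240:]=0
    print('lid',m.sum(),cv2.minAreaRect((P[m][:,:2]*1000).astype(np.float32)),np.median(z[m]))
E
```

```text
[0.4710935  0.16481242 0.16475799] [ 9.97788323e-01 -6.64618203e-02 -8.84325222e-04  7.11798714e-04] 25.9 0.013785601431902942
w9 sqpan 2884 ((503.2239990234375, 296.6463317871094), (87.58549499511719, 156.01007080078125), 45.60280990600586) 0.06903552020479056
lid 21774 ((500.83465576171875, 162.24642944335938), (124.90496063232422, 62.6702766418457), 82.16685485839844) 0.15529915006423867
t9 sqpan 65 ((417.63592529296875, 251.57850646972656), (56.83943176269531, 8.091728210449219), 86.10243225097656) 0.06967621439288751
lid 998 ((469.8958435058594, 165.89198303222656), (124.03077697753906, 123.94618225097656), 82.93826293945312) 0.1562345010197066
```

```bash
python3 - <<'E'
from h import *
a=np.radians(-7.8); e=np.array([[np.cos(a),np.sin(a)],[-np.sin(a),np.cos(a)]])
for f in('w9','w8','w7','s7','s8'):
    p,P=cloud(f); x,y,z=P[...,0],P[...,1],P[...,2]
    m=(abs(x-.477)<.11)&(y>.195)&(y<.36)&(z>.064)&(z<.073)
    q=P[m][:,:2]@e.T*1000; print(f,np.percentile(q,[.3,1,99,99.7],axis=0).round(1).T.tolist())
print('est centre uv',e@[477.5,270.5])
E
```

```text
w9 [[377.0, 378.4, 499.5, 499.8], [283.2, 286.2, 396.4, 396.8]]
w8 [[375.8, 376.5, 499.6, 499.8], [272.5, 272.7, 371.2, 373.6]]
w7 [[376.3, 376.9, 499.7, 499.8], [272.4, 272.6, 359.0, 360.6]]
s7 [[374.4, 375.1, 498.4, 498.8], [268.2, 269.3, 394.6, 395.2]]
s8 [[374.6, 374.8, 496.1, 496.9], [268.5, 269.0, 394.8, 396.5]]
est centre uv [436.37103148 332.80147668]
```

Call:
send_rows --rows '[0.07,0.88,0,0,0,0,0.07,0.88,0,0,0,0,0.065,0.86,0,0,0,0,0,0,-0.3,0,0,0,0,0,-0.3,0,0,0]'

```text
t: 26.62
ee_pos: [0.4793, 0.268, 0.1409]
eef_rot: [0.998, -0.067, -0.001, 0.0]
wrist_force: [0.3, -0.3, -1.7]
opening: 0.014
grip_force: 35.0
```

Call:
send_rows --rows '[0,0,-0.5,0,0,0,0,0,-0.4,0,0,0,0,0,-0.3,0,0,0,0,0,-0.2,0,0,0,0,0,0,0,0,0]'

```text
t: 27.25
ee_pos: [0.4797, 0.2688, 0.0857]
eef_rot: [0.998, -0.067, -0.0, 0.0]
wrist_force: [-0.1, -0.0, -1.6]
opening: 0.0139
grip_force: 35.0
```

Call:
send_rows --rows '[0,0,-0.08,0,0,0,0,0,-0.02,0,0,0,0,0,0,0,0,0]'

```text
t: 27.62
ee_pos: [0.4799, 0.2692, 0.0824]
eef_rot: [0.998, -0.067, 0.0, -0.0]
wrist_force: [0.1, -0.2, -1.1]
opening: 0.0135
grip_force: 35.0
```

Call:
send_rows --rows '[0,0,0,0,0,0,0,0,0,0,0,0,0,0,0,0,0,0,0,0,0,0,0,0]' --fingers 0.7

```text
t: 28.12
ee_pos: [0.4799, 0.2691, 0.0822]
eef_rot: [0.998, -0.067, 0.0, -0.0]
wrist_force: [-0.2, 0.3, -0.3]
opening: 0.0481
grip_force: 0.0
```

Call:
send_rows --rows '[0,0,0.6,0,0,0,0,0,0.9,0,0,0,0,0,0.5,0,0,0,0,0,0,0,0,0]'

```text
t: 28.62
ee_pos: [0.4806, 0.2698, 0.1639]
eef_rot: [0.998, -0.067, 0.001, -0.001]
wrist_force: [0.2, -0.1, 0.5]
opening: 0.0613
grip_force: 0.0
```

Call:
send_rows --rows '[0.5,-0.9,0,0,0,0.3,0.5,-0.9,0,0,0,0.3,0.5,-0.9,0,0,0,0.3,0.5,-0.9,0,0,0,0.3,0.5,-0.9,0,0,0,0.3]'

```text
t: 29.25
ee_pos: [0.5799, 0.0877, 0.1611]
eef_rot: [1.0, -0.001, -0.001, 0.0]
wrist_force: [0.4, 0.3, 0.3]
opening: 0.0618
grip_force: 0.0
```

Call:
send_rows --rows '[0.2,-0.9,0,0,0,0,0.2,-0.9,0,0,0,0,0.2,-0.9,0,0,0,0,0.2,-0.9,0,0,0,0,0.2,-0.9,0,0,0,0]'

```text
t: 29.88
ee_pos: [0.6195, -0.0922, 0.1609]
eef_rot: [1.0, -0.002, -0.001, 0.0]
wrist_force: [1.0, 1.3, 0.8]
opening: 0.0619
grip_force: 0.0
```

Call:
send_rows --rows '[0,-0.75,0,0,0,0,0,-0.75,0,0,0,0,0,-0.7,0,0,0,0,0,-0.7,0,0,0,0,0,0,0,0,0,0]'

```text
t: 30.5
ee_pos: [0.619, -0.2085, 0.1606]
eef_rot: [1.0, -0.003, -0.001, -0.0]
wrist_force: [1.0, 0.8, -0.5]
opening: 0.0608
grip_force: 0.0
```

```bash
python3 - <<'E'
from h import *
s=robot.sense();print(s['ee_pos'],s['eef_rot'],s['t'])
snap('top','t10');snap('wrist','w10')
p,P=cloud('t10'); x,y,z=P[...,0],P[...,1],P[...,2]
def f(l,m): print(l,m.sum(),cv2.minAreaRect((P[m][:,:2]*1000).astype(np.float32)),np.percentile(z[m],[5,50,95]))
f('sqlid',(abs(x-.477)<.11)&(abs(y-.27)<.09)&(z>.064)&(z<.095))
f('oblid',(abs(x-.488)<.11)&(abs(y+.057)<.07)&(z>.064)&(z<.095))
m=(abs(x-.470)<.09)&(abs(y-.096)<.09)&(z>.064)&(z<.08); f('rpan',m)
print(cv2.minEnclosingCircle((P[m][:,:2]*1000).astype(np.float32)))
p,P=cloud('w10'); x,y,z=P[...,0],P[...,1],P[...,2]
m=(abs(x-.613)<.07)&(abs(y+.237)<.06)&(z>.064)&(z<.08)&(p.max(2)<70); f('knob',m)
a=cv2.imread('pics/t10.png');b=cv2.imread('pics/w10.png');a=a[190:290,130:430]
cv2.imwrite('pics/c10.png',np.vstack([cv2.resize(a,(690,230)),cv2.resize(b,(690,360))[:, :]]))
E
```

```text
[ 0.61904421 -0.20851008  0.16063057] [ 9.99995409e-01 -2.85193024e-03 -1.02086464e-03 -8.24854258e-05] 30.5
sqlid 2338 ((479.0243835449219, 271.66656494140625), (126.45442199707031, 124.70944213867188), 82.67289733886719) [0.06979216 0.07426119 0.07884946]Traceback (most recent call last):
  File "<stdin>", line 7, in <module>
  File "<stdin>", line 5, in f
    return _quantile_unchecked(
        a, q, axis, out, overwrite_input, method, keepdims, weights)
    return _ureduce(a,
                    func=_quantile_ureduce_func,
    ...<5 lines>...
                    overwrite_input=overwrite_input,
                    method=method)
    r = func(a, **kwargs)
    result = _quantile(arr,
                       quantiles=q,
    ...<2 lines>...
                       out=out,
                       weights=wgt)
    slices_having_nans = np.isnan(arr[-1, ...])
                                  ~~~^^^^^^^^^
IndexError: index -1 is out of bounds for axis 0 with size 0
```

```bash
python3 - <<'E'
from h import *
def f(l,m):
    if m.sum(): print(l,m.sum(),cv2.minAreaRect((P[m][:,:2]*1000).astype(np.float32)),cv2.minEnclosingCircle((P[m][:,:2]*1000).astype(np.float32)),np.percentile(z[m],[5,50,95]))
snap('scene','s10')
for g in('t10','s10','w10'):
    p,P=cloud(g); x,y,z=P[...,0],P[...,1],P[...,2]
    f(g+' rpan',(abs(x-.470)<.09)&(abs(y-.096)<.085)&(z>.064)&(z<.076))
    f(g+' knob',(abs(x-.613)<.05)&(abs(y+.237)<.05)&(z>.06)&(z<.08)&(p.max(2)<70))
E
```

```text
t10 rpan 447 ((470.85467529296875, 96.567138671875), (133.475341796875, 132.62655639648438), 44.335750579833984) ((470.8763122558594, 96.94088745117188), 67.74187469482422) [0.06556053 0.06976135 0.07398445]
t10 knob 91 ((613.4856567382812, -234.65377807617188), (22.73949432373047, 25.68305778503418), 43.76616287231445) ((612.9664306640625, -235.04461669921875), 13.009475708007812) [0.06531841 0.07135805 0.07544813]
s10 rpan 474 ((470.0898742675781, 93.26884460449219), (134.8389892578125, 133.988037109375), 48.882930755615234) ((470.10589599609375, 95.50908660888672), 70.00543212890625) [0.06466486 0.06809866 0.07010717]
s10 knob 137 ((612.6246337890625, -239.0157470703125), (25.782384872436523, 26.35416603088379), 46.4919319152832) ((612.5742797851562, -238.5366973876953), 14.410699844360352) [0.06174655 0.06971746 0.07211019]
w10 knob 845 ((615.01708984375, -236.279052734375), (25.634376525878906, 25.79496192932129), 8.394700050354004) ((614.9136962890625, -236.13414001464844), 13.37668514251709) [0.06392163 0.07086652 0.0720993 ]
```

The knob is at (0.6137,-0.2365) and the round pan at (0.4705,0.0965), with an outer radius of 67.7 mm. The square lid is seated at 0.074 m.

Call:
send_rows --rows '[-0.13,-0.7,-0.3,0,0,0,0,0,-0.9,0,0,0,0,0,-0.9,0,0,0,0,0,-0.55,0,0,0,0,0,-0.3,0,0,0]'

```text
t: 31.28
ee_pos: [0.6141, -0.234, 0.0427]
eef_rot: [1.0, -0.001, -0.001, -0.0]
wrist_force: [1.2, 0.5, -0.5]
opening: 0.0613
grip_force: 0.0
```

Call:
send_rows --rows '[0,0,0,0,0,0,0,0,0,0,0,0,0,0,0,0,0,0,0,0,0,0,0,0,0,0,0,0,0,0]' --fingers 0

```text
t: 31.9
ee_pos: [0.6152, -0.2352, 0.0452]
eef_rot: [1.0, -0.002, 0.001, 0.0]
wrist_force: [-0.9, 0.3, 5.3]
opening: 0.027
grip_force: 35.0
```

Call:
send_rows --rows '[0,0,0,0,0,0,0,0,0,0,0,0,0,0,0,0,0,0]'

```text
t: 32.28
ee_pos: [0.6152, -0.2353, 0.0451]
eef_rot: [1.0, -0.002, 0.001, 0.0]
wrist_force: [-0.3, -1.1, 5.4]
opening: 0.0276
grip_force: 35.0
```

Call:
send_rows --rows '[0,0,0.5,0,0,0,0,0,0.9,0,0,0,0,0,0.9,0,0,0,0,0,0.8,0,0,0,0,0,0,0,0,0]'

```text
t: 32.9
ee_pos: [0.616, -0.2351, 0.171]
eef_rot: [1.0, -0.002, 0.002, 0.0]
wrist_force: [-0.3, 1.1, -2.4]
opening: 0.0274
grip_force: 35.0
```

Call:
send_rows --rows '[-0.36,0.83,0,0,0,0,-0.36,0.83,0,0,0,0,-0.36,0.83,0,0,0,0,-0.36,0.83,0,0,0,0,-0.36,0.83,0,0,0,0]'

```text
t: 33.52
ee_pos: [0.5412, -0.0679, 0.1669]
eef_rot: [1.0, -0.002, -0.001, -0.0]
wrist_force: [-0.5, -0.0, -1.7]
opening: 0.0272
grip_force: 35.0
```

Call:
send_rows --rows '[-0.36,0.83,0,0,0,0,-0.36,0.83,0,0,0,0,-0.36,0.83,0,0,0,0,-0.36,0.83,0,0,0,0,-0.36,0.83,0,0,0,0]'

```text
t: 34.15
ee_pos: [0.4693, 0.0978, 0.1671]
eef_rot: [1.0, -0.002, -0.001, 0.0]
wrist_force: [0.0, 0.3, -0.8]
opening: 0.0273
grip_force: 35.0
```

Call:
send_rows --rows '[0,0,0,0,0,0,0,0,0,0,0,0]'

```text
t: 34.4
ee_pos: [0.4702, 0.0969, 0.1675]
eef_rot: [1.0, -0.001, -0.001, 0.0]
wrist_force: [-0.3, 0.1, -0.8]
opening: 0.0273
grip_force: 35.0
```

```bash
python3 - <<'E'
from h import *
s=robot.sense();print(s['ee_pos'],s['eef_rot'],s['t'],s['opening'])
T=s['ee_pos']
from scipy.optimize import least_squares
for n in('wrist','top','scene'):
    snap(n,n+'11'); p,P=cloud(n+'11'); x,y,z=P[...,0],P[...,1],P[...,2]
    m=(np.hypot(x-T[0],y-T[1])<.08)&(z>T[2]-.02)&(z<T[2])
    if n=='wrist': m[240:]=0
    q=P[m]; print(n,m.sum(),np.percentile(q[:,2],[5,50,95]))
    A=np.c_[q[:,:2]-T[:2],np.ones(len(q))]; print(' plane',np.linalg.lstsq(A,q[:,2],rcond=None)[0])
    h=cv2.convexHull((q[:,:2]*1000).astype(np.float32))[:,0]
    r=least_squares(lambda c:np.hypot(*(h-c).T)-68,T[:2]*1000,loss='soft_l1'); print(' centre',r.x,(np.hypot(*(h-r.x).T)-68).round(0))
E
```

```text
[0.47016505 0.09689764 0.16751454] [ 9.99998891e-01 -1.35150461e-03 -5.79076470e-04  2.36201160e-04] 34.4 0.027280531735708706
wrist 21212 [0.15321625 0.15590733 0.15804552]
 plane [-0.04437607  0.00157646  0.15699635]
 centre [468.53437332  98.5813148 ] [  0.   0.  -0.  -0.   0.   0.   0.  -0.   0.   0.  -0.  -0.  -0.  -0.
  -1.  -1.  -0.  -1.  -0.  -1.  -0. -14.  -5.  -2.  -1.   0.  -0.  -0.
  -0.  -0.  -0.   0.   0.  -0.   0.   0.   0.   0.  -0.   0.   0.   0.
   0.   0.  -0.]
top 835 [0.15215939 0.15608105 0.16014478]
 plane [0.00927866 0.01515042 0.15656141]
 centre [469.6107473   98.53982612] [ -2.  -7. -13.  -2.  -1.   0.  -0.  -0.  -0.   0.  -0.  -0.  -1.   0.
  -0.   0.   0.   0.   0.   1.   0.  -0.  -0.  -0.  -1.  -0.  -1.]
scene 1271 [0.15243793 0.15532962 0.15830576]
 plane [0.00214501 0.00764616 0.15552798]
 centre [468.65915713  95.25786413] [ 1. -0. -1. -1.  1.  0. -0. -0. -0. -1. -2. -1. -1. -0. -1.  1.  0. -1.
  0.  1. -1. -0.  0.  0. -1. -1. -1. -1. -1.  0. -1. -1.]
```

Call:
send_rows --rows '[0.035,-0.03,-0.5,0,0,0,0,0,-0.7,0,0,0,0,0,-0.45,0,0,0,0,0,-0.22,0,0,0,0,0,-0.12,0,0,0]'

```text
t: 35.17
ee_pos: [0.4723, 0.0955, 0.0883]
eef_rot: [1.0, -0.002, -0.0, 0.0]
wrist_force: [0.9, 0.3, -0.6]
opening: 0.027
grip_force: 35.0
```

Call:
send_rows --rows '[0,0,-0.07,0,0,0,0,0,-0.02,0,0,0,0,0,0,0,0,0]'

```text
t: 35.55
ee_pos: [0.4723, 0.096, 0.0853]
eef_rot: [1.0, -0.002, 0.0, -0.0]
wrist_force: [-1.0, -0.1, -0.2]
opening: 0.0272
grip_force: 35.0
```

Seated. Next I release, lift clear and retreat to the right so I can check everything.

Call:
send_rows --rows '[0,0,0,0,0,0,0,0,0,0,0,0,0,0,0,0,0,0,0,0,0,0,0,0]' --fingers 0.7

```text
t: 36.05
ee_pos: [0.4721, 0.0959, 0.085]
eef_rot: [1.0, -0.002, 0.0, -0.0]
wrist_force: [-0.8, 0.3, -0.6]
opening: 0.0595
grip_force: 0.0
```

Call:
send_rows --rows '[0,0,0.6,0,0,0,0,0,0.9,0,0,0,0,0,0.9,0,0,0,0,0,0.6,0,0,0]'

```text
t: 36.55
ee_pos: [0.4724, 0.096, 0.2068]
eef_rot: [1.0, -0.002, 0.001, -0.0]
wrist_force: [0.7, 0.2, -0.2]
opening: 0.0615
grip_force: 0.0
```

Call:
send_rows --rows '[0,-0.95,0,0,0,0,0,-0.95,0,0,0,0,0,-0.95,0,0,0,0,0,-0.95,0,0,0,0,0,-0.95,0,0,0,0]'

```text
t: 37.17
ee_pos: [0.4719, -0.0953, 0.2051]
eef_rot: [1.0, -0.002, 0.0, -0.0]
wrist_force: [0.8, -0.4, 0.3]
opening: 0.0613
grip_force: 0.0
```

Call:
send_rows --rows '[0,-0.95,0,0,0,0,0,-0.95,0,0,0,0,0,-0.95,0,0,0,0,0,-0.95,0,0,0,0,0,-0.95,0,0,0,0]'

```text
t: 37.8
ee_pos: [0.4719, -0.2854, 0.2049]
eef_rot: [1.0, -0.002, 0.0, -0.0]
wrist_force: [0.8, 0.7, 0.9]
opening: 0.0613
grip_force: 0.0
```

Call:
send_rows --rows '[-0.3,-0.9,0,0,0,0,-0.3,-0.9,0,0,0,0,-0.3,-0.9,0,0,0,0,-0.3,-0.9,0,0,0,0,0,0,0,0,0,0]'

```text
t: 38.42
ee_pos: [0.423, -0.43, 0.2044]
eef_rot: [1.0, -0.003, -0.0, -0.0]
wrist_force: [-0.8, 0.5, -0.2]
opening: 0.0612
grip_force: 0.0
```

```bash
python3 - <<'E'
from h import *
s=robot.sense();print(s['ee_pos'],s['t'])
snap('top','t12');snap('scene','s12')
p,P=cloud('t12'); x,y,z=P[...,0],P[...,1],P[...,2]
for l,cx,cy,h,e in(('sq',.479,.2715,.08,.075),('ob',.488,-.057,.095,.062),('r',.4705,.0965,.08,.08)):
    m=(abs(x-cx)<h)&(abs(y-cy)<e)&(z>.06)&(z<.1); q=P[m]
    k=q[(q[:,2]>.066)&(q[:,2]<.082)&(np.hypot(q[:,0]-cx,q[:,1]-cy)>.03)]
    print(l,len(q),cv2.minAreaRect((q[:,:2]*1000).astype(np.float32)),'z',np.median(k[:,2]),'tilt',np.linalg.lstsq(np.c_[k[:,:2]-[cx,cy],np.ones(len(k))],k[:,2],rcond=None)[0].round(4))
a=cv2.imread('pics/t12.png')[130:290,110:430];cv2.imwrite('pics/c12.png',np.vstack([cv2.resize(a,(600,300)),cv2.resize(cv2.imread('pics/s12.png')[80:300,80:480],(600,300))]))
E
```

```text
[ 0.42295289 -0.42999614  0.20436081] 38.425
sq 2351 ((479.0643310546875, 271.5515441894531), (127.33289337158203, 124.77676391601562), 82.46260070800781) z 0.07404150998943226 tilt [ 0.0004 -0.0034  0.074 ]
ob 2546 ((488.2349548339844, -56.35639190673828), (101.86994171142578, 165.48233032226562), 82.22618865966797) z 0.0738875628387391 tilt [0.0002 0.006  0.0739]
r 2323 ((471.3646240234375, 96.5284423828125), (133.96307373046875, 134.19900512695312), 0.5295583605766296) z 0.07411922709872054 tilt [0.0037 0.0025 0.0741]
```

View pics/c12.png

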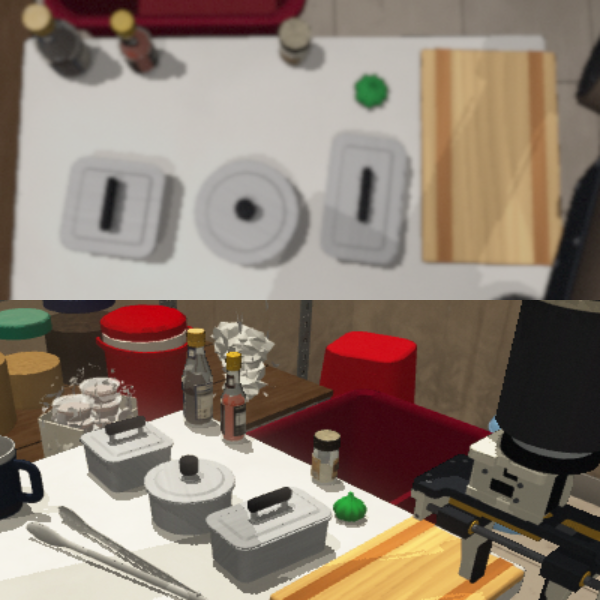

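The square, round and oblong pans, at px (115,205), (250,210) and (365,195), are each closed with their own lid. All three lids are level at 0.074 m, both bottles are standing and the robot is clear.

```bash
python3 -c "
from station import robot
print(robot.sign_off())"
```

```text
the job is handed in; nothing more can be done
None
```

The garlic is in the oblong pan, all three pans are closed with their own lids seated on the rims, both bottles are standing, and the job was handed in at about 38 s of the 106 s allowed.

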